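Open the pour spout of a nut carton and tip the nuts into the prep pan

TASK

Pull the folded spout of the cardboard nut carton right out while the carton stands on the counter, then lift the carton and tip it so that all five nuts run out into the metal food pan. Stand the emptied carton upright on the counter again, clear of the pan, let go of it, and leave the tin, the squeeze bottle and the grey bowl where they are.

Things in the scene. Friction and masses are not known exactly. Their poses are not given: they have to be found in the camera images.
- carton: Loose upright closed cardboard carton, 100 mm deep (its x), 60 mm thick (its y), 170 mm tall, rigid 3 mm walls, 0.22 to 0.41 kg. Origin: centre of its underside, z up. The narrow front face with the spout looks along its own -x; inner floor 15 mm up, opening 54 mm wide and 72 mm high above that. Lift it by its broad faces (60 mm apart). It may slide a little when the spout is pulled.
- spout (a joint): Angle (rad) of the white plastic spout flap in the carton's front face: 0 folded flat, 1.1 right out at a firm stop; starts at 0 to 0.12. It swings outward and down and stays where left (hinge friction 0.06 N m, about 1 N at the tab). Right out, the flap (with 26 mm side cheeks) still rises outward 27 degrees, so the nuts stay in until the carton is tipped over 30 degrees to its front; 45 to 60 empties it.
- spout_hinge (a point): Middle of the spout's hinge line, fixed in the carton: at x = -49.5, z = 15 mm in the carton's frame, same axes; the hinge runs along y. The flap is 60 mm wide and 71 mm long from here.
- pull_tab (a point): Middle of the pull tab: a fin 10 mm thick (y) on the flap's outside, 49 to 71 mm from the hinge, standing 29 mm out; this point is 60 mm along the flap and 17 mm out. x points into the flap, y along the hinge, z along the flap from the hinge. Pinch it along y; the carton rises 95 mm above it just behind, so come from in front, tool leaning 20 to 45 degrees away from the carton.
- spout_lip (a point): Middle of the spout's free edge, over which the nuts leave, 71 mm from the hinge line; axes as for the pull tab.
- pan: Loose open metal food pan, 0.6 kg, 200 mm (its x) x 170 mm (its y) outside, 65 mm high, walls and floor 3 mm, with a flat rim 8 mm wide outside. Origin: centre of its underside; z up.
- nut0_center (a point): Centre of nut 1 of 5: a round brown nut in its shell, 24 mm across, 11 g, inside the carton at the start (hidden until it comes out).
- nut1_center (a point): Centre of nut 2 of 5: a round brown nut in its shell, 24 mm across, 11 g, inside the carton at the start (hidden until it comes out).
- nut2_center (a point): Centre of nut 3 of 5: a round brown nut in its shell, 24 mm across, 11 g, inside the carton at the start (hidden until it comes out).
- nut3_center (a point): Centre of nut 4 of 5: a round brown nut in its shell, 24 mm across, 11 g, inside the carton at the start (hidden until it comes out).
- nut4_center (a point): Centre of nut 5 of 5: a round brown nut in its shell, 24 mm across, 11 g, inside the carton at the start (hidden until it comes out).
- tin: Bystander: upright tin can, 74 mm across, 110 mm tall. Origin: centre of its underside.
- squeeze_bottle: Bystander: upright red bottle, 60 mm across, 180 mm tall. Origin: centre of its underside.
- cup: Bystander: small grey bowl, 84 mm across, 60 mm tall. Origin: centre of its underside.
There are look-alikes about, which are no part of the job. Leave any black, blue or green look-alike of the carton alone.

How it is judged:
On the way, in this order (a step that is already met when the one before it is completed fails the run):
1. the spout is pulled right out (beyond 0.95 rad) while the carton stands upright on the counter (value of joint spout above 0.95 rad and angle between carton's own z axis and vertical below 0.15 rad and height (world z) of carton below 0.012 m), for 0.2 s.
2. the carton is lifted and tipped (over 0.4 rad) with its spout lip over the pan (angle between carton's own z axis and vertical above 0.4 rad and horizontal distance between spout_lip and pan below 0.13 m and height (world z) of spout_lip above 0.04 m), for 0.1 s.
3. all five nuts lie in the pan (x of nut0_center in the frame of pan between -0.1 and 0.1 m and y of nut0_center in the frame of pan between -0.085 and 0.085 m and z of nut0_center in the frame of pan between 0 and 0.065 m and x of nut1_center in the frame of pan between -0.1 and 0.1 m and y of nut1_center in the frame of pan between -0.085 and 0.085 m and z of nut1_center in the frame of pan between 0 and 0.065 m and x of nut2_center in the frame of pan between -0.1 and 0.1 m and y of nut2_center in the frame of pan between -0.085 and 0.085 m and z of nut2_center in the frame of pan between 0 and 0.065 m and x of nut3_center in the frame of pan between -0.1 and 0.1 m and y of nut3_center in the frame of pan between -0.085 and 0.085 m and z of nut3_center in the frame of pan between 0 and 0.065 m and x of nut4_center in the frame of pan between -0.1 and 0.1 m and y of nut4_center in the frame of pan between -0.085 and 0.085 m and z of nut4_center in the frame of pan between 0 and 0.065 m and angle between pan's own z axis and vertical below 0.1 rad and height (world z) of pan below 0.01 m), for 0.2 s.
At the end, for the whole second after the job is handed in: all five nuts lie inside the upright pan on the counter; the carton stands upright (within 0.1 rad) on the counter (underside within 10 mm of it), at rest, released, its middle more than 120 mm from the pan's middle (all of step 3 and angle between carton's own z axis and vertical below 0.1 rad and height (world z) of carton between -0.01 and 0.01 m and horizontal distance between carton and pan above 0.12 m and linear speed of carton below 0.02 m/s and contact force between the fingers and carton below 0.1 N); the robot touches nothing.
It fails at once if the tin can is shifted by more than 30 mm or knocked over (distance of tin from where it was at the start of the episode above 0.03 m or angle between tin's own z axis and vertical above 0.3 rad).
It fails at once if the squeeze bottle is shifted by more than 30 mm or knocked over (distance of squeeze_bottle from where it was at the start of the episode above 0.03 m or angle between squeeze_bottle's own z axis and vertical above 0.3 rad).
It fails at once if the small grey bowl is shifted by more than 30 mm or knocked over (distance of cup from where it was at the start of the episode above 0.03 m or angle between cup's own z axis and vertical above 0.3 rad).
It also fails if it takes over 72 s, if anything falls off the work surface, if the arm or the gripper's body presses on something with over 40 N, if the wrist force passes 120 N, or if a joint passes its speed limit or range.

ROBOT

A 7-joint arm with a two-finger parallel gripper is mounted at the origin on the work surface. World frame = base frame: x ahead of the robot, y to its left, z up, the work surface at z = 0. Lengths are in m, angles in rad, forces in N, time in s.
With the tool pointing down it reaches from about 0.4 to 0.875 m from the base axis. Payload 6.5 kg.
Tool frame: the origin (TCP) lies midway between the tips of the shut fingers; the grasp point (between the pads) lies 19 mm behind it; z points along the fingers, y is the line along which they close (so a half turn about z gives the same grasp; the last joint's range is limited). The gripper opens to 88 mm and grips with 3 to 60 N. Pads are 18 mm wide; open, the fingers measure 123 mm over their backs; the gripper's body (75 mm by 187 mm) begins 45 mm behind the grasp point.
Start: joints at [-1.345, 0.536, -0.004, 1.538, 0.003, 1.067, -0.071], TCP at [0.187, 0.623, 0.211] pointing down, gripper open.
Joint ranges: [-2.7, 2.7], [-0.37, 2.16], [-1.27, 1.26], [0.24, 2.4], [-1.31, 4.45], [0.19, 1.91], [-2.76, 2.76]. Speed limits (rad/s): [2.39, 2.39, 3.14, 3.14, 3.14, 3.14, 3.14].

INTERFACE

Orientations are given as a rotation vector (axis times angle).
In Python, from bench import r, vision, search_frame, outline_of, spot_point gives the robot as it stands. Calls block until the motion is done:
- r.move_ptp(position, orientation): joint-space move of the TCP to a pose.
- r.move_l(position, attitude=None, velocity=0.15, contact_N=None): straight line of the TCP; attitude=None keeps the orientation; velocity is the mean speed in m/s. With contact_N (N) it stops when the force on the tool has changed by that much, and returns True; else False.
- r.set_joints(angles): joint-space move.
- r.set_gripper(opening, squeeze=None): finger opening in m; squeeze is the grip in N (None keeps the last); returns when the fingers have stopped.
- r.pause(seconds).
- r.solve_ik(position, orientation): joint angles nearest the present ones, or None.
- r.sense(): the state.
- vision.snapshot(name): name is "scene" or "top" or "wrist"; returns a dict with "img" (384x512x3 uint8, red, green, blue), "fov_y" (degrees; the focal length in pixels is half the picture's height over the tangent of half this angle, whatever the lens; pixels are square), "cx", "cy" (the principal point, pixels), "R" (3x3) and "t" (3): a world point X has camera coordinates R X + t; the wrist camera has in their place "mount" (4x4, takes a point from camera to tool coordinates, whose origin is the TCP and whose axes are the flange's). Camera axes: x right, y down, z forward; pixel columns grow to the right and rows downward; lengths in m; the calibration is good to about 2 mm. A picture is of the moment at which its call begins: read the wrist's pose just before it. There is no depth.
A pose or a line that the arm cannot do raises r.IKError and nothing moves.
- r.job_done(): hands the job in; it is judged then, once.
Trained networks look in the newest picture that a camera, given by its name, has taken for a name from the list of things; names that differ only in an ending like _2 or _b are one class to them, and where a whole thing is asked for, a point or a joint stands for the part that bears it (a point fixed in the world has none). Each returns a list of dicts, best first, with "conf" (0 to 1); they miss things now and then, are a little off and sometimes report something else, mostly with a low value. They report only what shows in the picture. A call takes as long as a camera call. They do not tell look-alikes from the thing itself.
- search_frame(name, camera): "position" ([x, y, z] in m, in world coordinates, good to about 4 mm: the middle of the surface that is visible of it).
- outline_of(name, camera): "pixels" (384x512 bool, what is visible of it).
- spot_point(name, camera): "position" ([x, y, z] in m, in world coordinates, good to about 4 mm: a listed point, or the origin of a listed thing).
The state is a dict: "time_s": time; "joints": joint angles; "dq": joint speeds; "tau": joint torques, N m; "eef_pos": TCP position; "ee_rot": TCP orientation; "contact_force": force on the tool from outside, world axes, zero at the start; "moment": the same for the moment, N m; "finger_gap": finger opening in m; "grip_force": force on a finger pad.
Only numpy, scipy, OpenCV 4.12 (cv2) and the standard library are available. Lean on these libraries where they do the work, as an engineer would, in place of code of your own. Each camera call takes 0.05 s, during which the arm holds its last target. There are 200 camera calls.

## Working session

There is one attempt and no reset: what is moved stays moved. The work goes in short steps, each a Python script; the robot and the scene stay as the last script left them, time stands still between calls to the robot, and variables do not carry over. Pictures are saved under pics/ and viewed, at most 10 in all, crops included, and the job is handed in when it is done.

```bash
mkdir -p pics; ls
python3 - <<'E'
from bench import r, vision, search_frame, outline_of, spot_point
import cv2, numpy as np
ims=[]
for c in ("scene","top"):
    s=vision.snapshot(c); ims.append(s["img"])
    print(c,s["fov_y"],s["cx"],s["cy"],np.round(s["R"],3).tolist(),np.round(s["t"],3).tolist())
    for n in ("carton","spout_hinge","pull_tab","spout_lip","pan","tin","squeeze_bottle","cup"):
        print(n,[(np.round(d["position"],3).tolist(),round(d["conf"],2)) for d in spot_point(n,c)])
    cv2.imwrite(f"pics/{c}0.png",cv2.resize(s["img"][:,:,::-1],(800,600)))
print(r.sense()["time_s"])
E
```

```text
pics
scene 53.7049377991362 247.6790581017102 186.8063436273241 [[-0.621, 0.783, -0.02], [0.606, 0.464, -0.646], [-0.497, -0.413, -0.763]] [0.383, -0.202, 1.306]
carton [([0.443, -0.173, -0.003], 0.96), ([0.617, -0.224, -0.003], 0.79), ([0.232, -0.283, -0.003], 0.79), ([0.811, -0.251, -0.002], 0.74)]
spout_hinge [([0.622, -0.176, 0.016], 0.97), ([0.224, -0.231, 0.015], 0.89), ([0.48, -0.144, 0.015], 0.79), ([0.771, -0.215, 0.019], 0.68)]
pull_tab [([0.625, -0.159, 0.073], 0.84), ([0.493, -0.13, 0.076], 0.71), ([0.227, -0.217, 0.076], 0.54), ([0.759, -0.206, 0.074], 0.53)]
spout_lip [([0.619, -0.175, 0.09], 0.87), ([0.773, -0.216, 0.088], 0.78), ([0.477, -0.142, 0.086], 0.69), ([0.228, -0.238, 0.084], 0.57)]
pan [([0.59, 0.195, -0.002], 0.62)]
tin [([0.433, -0.403, 0.004], 0.69)]
squeeze_bottle [([0.638, -0.448, 0.001], 0.9), ([0.618, -0.226, -0.0], 0.21)]
cup []
top 44.69578107733233 251.29042311290965 197.18467936334918 [[-0.017, -1.0, -0.002], [-0.994, 0.017, -0.111], [0.111, -0.0, -0.994]] [-0.058, 0.509, 1.185]
carton [([0.234, -0.285, -0.005], 0.97), ([0.804, -0.249, 0.002], 0.79), ([0.442, -0.173, -0.0], 0.62), ([0.614, -0.223, -0.003], 0.59)]
spout_hinge [([0.228, -0.236, 0.012], 0.9), ([0.771, -0.213, 0.016], 0.81), ([0.477, -0.14, 0.011], 0.77), ([0.618, -0.174, 0.015], 0.64)]
pull_tab [([0.226, -0.216, 0.078], 0.62), ([0.494, -0.127, 0.071], 0.52), ([0.626, -0.16, 0.075], 0.5), ([0.758, -0.202, 0.073], 0.48)]
spout_lip [([0.772, -0.214, 0.089], 0.69), ([0.228, -0.231, 0.089], 0.64), ([0.619, -0.176, 0.085], 0.61), ([0.625, -0.161, 0.073], 0.56), ([0.48, -0.137, 0.086], 0.4)]
pan [([0.589, 0.198, 0.004], 0.63)]
tin [([0.431, -0.402, 0.004], 0.68)]
squeeze_bottle [([0.641, -0.449, -0.002], 0.69)]
cup [([0.443, 0.019, 0.002], 0.79), ([0.428, -0.399, 0.001], 0.21)]
0.9
```

View pics/scene0.png

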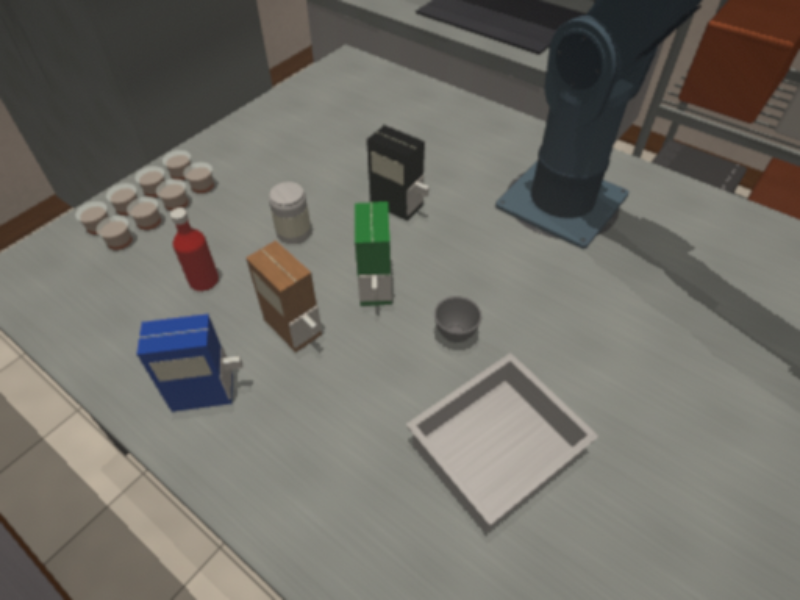

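View pics/top0.png

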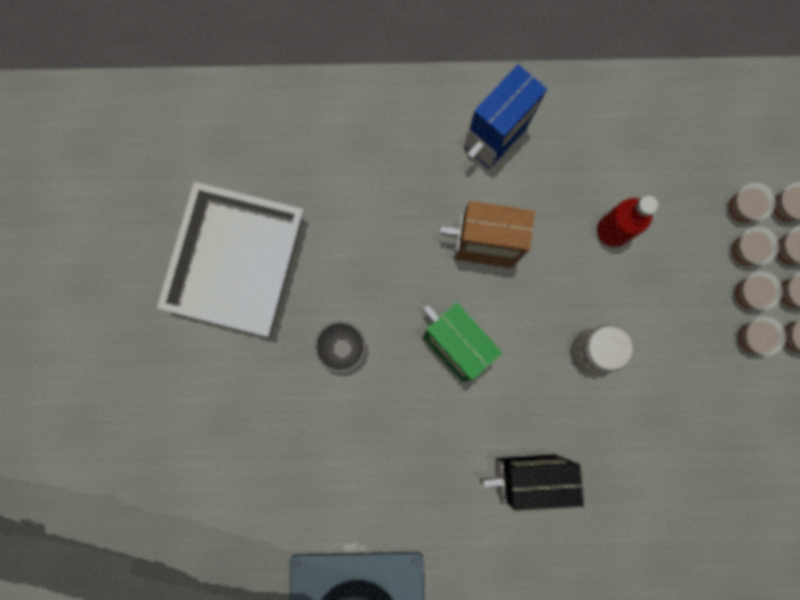

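The brown carton stands at about (0.616, -0.224), with its front facing yaw ≈83.5° and the tab toward +y. The pan is at (0.59, 0.197), and the bowl is at top-view pixel (341,347), clear of the path. Next I'll check reachability.

```bash
cat > h.py <<'E'
from bench import r, vision, search_frame, outline_of, spot_point
import numpy as np, cv2
from scipy.spatial.transform import Rotation as Ro
Z=np.array([0,0,1.])
def axes(yaw):
    f=np.array([np.cos(yaw),np.sin(yaw),0]); return f,np.cross(Z,f)
def ori(yaw,lean,s):
    """tool z down, leaning back toward f by lean; tool y = s*h"""
    f,h=axes(yaw); z=-np.cos(lean)*Z-np.sin(lean)*f; y=s*h
    return Ro.from_matrix(np.c_[np.cross(y,z),y,z]).as_rotvec()
def tz(o): return Ro.from_rotvec(o).as_matrix()[:,2]
def tabpose(hinge,yaw,th,lean,s,out=.022,al=.060):
    f,h=axes(yaw); u=np.cos(th)*Z+np.sin(th)*f; n=np.cos(th)*f-np.sin(th)*Z
    o=ori(yaw,lean,s); return hinge+al*u+out*n+.019*tz(o),o
LIP=np.array([.1128,.0472])   # out, up in the carton frame, spout right out
def pourpose(lip,yaw,phi,s,lean0=0.,gz=.13,go=0.):
    f,h=axes(yaw); o=np.cos(phi)*f-np.sin(phi)*Z; k=np.cos(phi)*Z+np.sin(phi)*f
    g=lip+(go-LIP[0])*o+(gz-LIP[1])*k; w=ori(yaw,phi+lean0,s); return g+.019*tz(w),w
YAW=np.radians(83.5); HINGE=np.array([.620,-.1745,.015]); CART=np.array([.616,-.2235,0]); PAN=np.array([.59,.1965,0])
E
python3 - <<'E'
from h import *
f,h=axes(YAW)
for s in (1,-1):
    print("s",s)
    for l0,l1 in ((25,45),(35,50),(45,45)):
        for th,l in ((0,l0),(.6,(l0+l1)/2),(1.15,l1)):
            p,o=tabpose(HINGE,YAW,th,np.radians(l),s); q=r.solve_ik(p,o); print("tab",l,th,p.round(3),None if q is None else np.round(q,2))
    for phi in (0,30,55,65):
        for l0 in (0,-20):
            p,o=pourpose(PAN-.035*f+.10*Z,YAW,np.radians(phi),s,np.radians(l0)); q=r.solve_ik(p,o); print("pour",phi,l0,p.round(3),None if q is None else np.round(q,2))
    q=r.solve_ik(CART+.111*Z,ori(YAW,0,s)); print("grasp",None if q is None else np.round(q,2))
E
```

```text
s 1
tab 25 0 [ 0.622 -0.161  0.058] [-0.08  0.75  0.04  1.68  0.54  0.86  2.59]
tab 35.0 0.6 [ 0.625 -0.134  0.037] [-0.2   0.85  0.03  1.64  0.7   0.97  2.36]
tab 45 1.15 [ 0.626 -0.125  0.006] [-0.27  0.98  0.02  1.58  0.82  1.1   2.19]
tab 35 0 [ 0.621 -0.163  0.059] [-0.16  0.81  0.05  1.66  0.7   0.97  2.41]
tab 42.5 0.6 [ 0.624 -0.136  0.038] [-0.24  0.9   0.02  1.61  0.79  1.08  2.26]
tab 50 1.15 [ 0.626 -0.126  0.007] [-0.29  1.02  0.01  1.55  0.86  1.17  2.14]
tab 45 0 [ 0.621 -0.166  0.062] [-0.22  0.88  0.03  1.63  0.82  1.1   2.27]
tab 45.0 0.6 [ 0.624 -0.136  0.039] [-0.25  0.92  0.02  1.6   0.82  1.11  2.23]
tab 45 1.15 [ 0.626 -0.125  0.006] [-0.27  0.98  0.02  1.58  0.82  1.1   2.19]
pour 0 0 [0.573 0.05  0.164] [ 0.57  0.72 -1.08  1.74  0.71  1.12  2.3 ]
pour 0 -20 [0.574 0.056 0.165] [-0.7   0.75  1.09  1.87 -1.09  1.25 -2.4 ]
pour 30 0 [0.579 0.096 0.212] [-0.4   0.6  -0.14  1.55  0.5   1.36  2.3 ]
pour 30 -20 [0.579 0.103 0.209] [-0.27  0.48 -0.1   1.66  0.22  1.1   2.55]
pour 55 0 [0.585 0.149 0.229] [-0.58  0.87 -0.16  1.28  0.71  1.8   2.15]
pour 55 -20 [0.585 
[... 914 characters left out ...]
  0.006] [-0.65  1.1   0.61  1.61  0.24  0.86 -0.56]
pour 0 0 [0.573 0.05  0.164] [-0.57  0.51  0.55  1.81 -0.33  0.91  0.01]
pour 0 -20 [0.574 0.056 0.165] [-0.34  0.52  0.5   1.85 -0.74  0.97  0.46]
pour 30 0 [0.579 0.096 0.212] [-0.95  0.7   0.7   1.59  0.05  1.22 -0.46]
pour 30 -20 [0.579 0.103 0.209] [-0.75  0.52  0.57  1.69 -0.13  1.07 -0.29]
pour 55 0 [0.585 0.149 0.229] [-1.03  0.96  0.64  1.32  0.25  1.58 -0.64]
pour 55 -20 [0.585 0.154 0.224] [-0.98  0.77  0.65  1.44  0.09  1.37 -0.56]
pour 65 0 [0.587 0.172 0.229] [-1.04  1.08  0.64  1.2   0.32  1.72 -0.66]
pour 65 -20 [0.588 0.176 0.224] [-1.01  0.88  0.63  1.33  0.17  1.51 -0.62]
grasp [-0.29  0.86  0.91  1.63 -0.76  1.04  0.75]
```

Run:
```python
from h import *
s=-1; L=np.radians(25)
p,o=tabpose(HINGE,YAW,0.03,L,s,.020,.062)
r.set_gripper(.045,6)
r.move_ptp([.60,0.0,.32],ori(YAW,L,s))
r.move_l(p-.10*tz(o),o,.25)
sn=vision.snapshot("wrist"); cv2.imwrite("pics/w1.png",sn["img"][:,:,::-1])
for n in("pull_tab","spout_hinge","spout_lip"):
    print(n,[(np.round(d["position"],4).tolist(),round(d["conf"],2)) for d in spot_point(n,"wrist")])
print(p,r.sense()["time_s"],r.sense()["contact_force"])
```

```text
pull_tab [([0.4916, -0.1318, 0.0773], 0.91), ([0.6272, -0.1603, 0.0712], 0.88), ([0.7603, -0.204, 0.073], 0.59)]
spout_hinge [([0.6182, -0.1812, 0.0109], 0.85), ([0.7742, -0.2196, 0.0142], 0.82), ([0.4796, -0.1398, 0.0197], 0.75)]
spout_lip [([0.7734, -0.2192, 0.0809], 0.91), ([0.4821, -0.1362, 0.0828], 0.88), ([0.6228, -0.1777, 0.087], 0.84)]
[ 0.62156458 -0.16076787  0.05915234] 5.475 [ 0.46805876 -0.15550191  0.18900014]
```

View pics/w1.png

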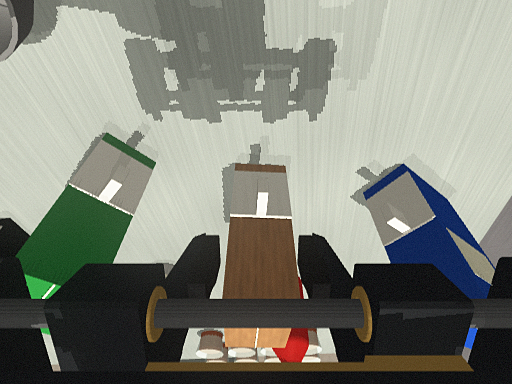

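The wrist view shows the tab at pixel (262,204), centred between the fingers (at about 207 and 312). I'll go in, pinch the tab and pull along the hinge arc.

```bash
sed -i 's/HINGE=np.array(\[.620,-.1745/HINGE=np.array([.6213,-.1758/' h.py
python3 - <<'E'
from h import *
s=-1; deg=np.radians
p,o=tabpose(HINGE,YAW,0.03,deg(25),s,.020,.062)
print("hit",r.move_l(p,o,.08,contact_N=10), r.sense()["eef_pos"]-p)
r.set_gripper(.0,12); st=r.sense(); print("gap",st["finger_gap"],st["grip_force"],np.round(st["contact_force"],1))
for th in np.linspace(.03,1.16,10)[1:]:
    p,o=tabpose(HINGE,YAW,th,deg(25+30*th/1.1),s,.020,.062)
    r.move_l(p,o,.05); st=r.sense()
    print(round(th,2),np.round(st["contact_force"],1),round(st["finger_gap"],4),round(st["time_s"],1))
for c in("scene","top"):
    sn=vision.snapshot(c); cv2.imwrite(f"pics/{c}2.png",cv2.resize(sn["img"][120:280,120:330,::-1] if c=="scene" else sn["img"][90:250,230:440,::-1],None,fx=3,fy=3))
    for n in("carton","pull_tab","spout_lip"):
        print(n,[(np.round(d["position"],4).tolist(),round(d["conf"],2)) for d in spot_point(n,c) if abs(d["position"][0]-.62)<.07])
E
```

```text
hit False [0.00049472 0.00030498 0.00043287]
gap 0.008523254046719213 11.990006400737911 [0.4 0.3 0.5]
0.16 [-1.   1.7  2. ] 0.0086 7.8
0.28 [-2.1  2.4  2.7] 0.0089 8.1
0.41 [0.2 4.4 3.1] 0.0089 8.4
0.53 [0.2 2.9 2.6] 0.0087 8.7
0.66 [-0.5  2.6  0.7] 0.0088 9.0
0.78 [0.3 2.8 1. ] 0.0089 9.3
0.91 [-0.4  2.5  0.7] 0.0089 9.6
1.03 [-0.   2.   0.8] 0.0085 9.9
1.16 [-0.2  2.1 -0.1] 0.0084 10.2
carton [([0.6227, -0.1155, 0.0523], 0.36)]
pull_tab [([0.6271, -0.1179, 0.0317], 0.6)]
spout_lip [([0.6223, -0.1174, 0.0532], 0.75)]
carton [([0.618, -0.2238, 0.0007], 0.73)]
pull_tab [([0.6269, -0.123, 0.0305], 0.61)]
spout_lip [([0.6281, -0.1175, 0.0491], 0.72)]
```

View pics/scene2.png

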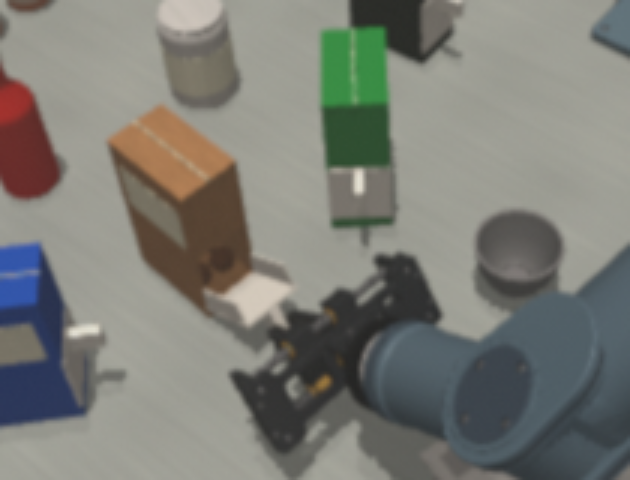

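The spout has swung out: the flap is at about (250,290) and a nut shows in the opening at (220,262). I'll give a small extra tug down and out to be sure of the stop, then let go, back off and measure the flap.

Run:
```python
from h import *
s=-1; f,h=axes(YAW)
st=r.sense(); p=np.array(st["eef_pos"])
print(p.round(4), r.move_l(p+.008*f-.005*Z,None,.03,contact_N=8)); st=r.sense(); print(np.round(st["contact_force"],1),np.round(st["eef_pos"],4))
r.pause(.3)
r.set_gripper(.04); o=np.array(st["ee_rot"])
r.move_l(np.array(r.sense()["eef_pos"])-.09*tz(o),None,.15)
q=np.array(r.sense()["eef_pos"])
r.move_l(np.array([.60,-.03,.34]),ori(YAW,0,s),.25)
for c in("scene","top","wrist"):
    sn=vision.snapshot(c)
    if c!="wrist": cv2.imwrite(f"pics/{c}3.png",cv2.resize(sn["img"][140:240,140:240,::-1] if c=="scene" else sn["img"][110:190,260:360,::-1],None,fx=5,fy=5))
    for n in("carton","spout_hinge","pull_tab","spout_lip"):
        print(c,n,[(np.round(d["position"],4).tolist(),round(d["conf"],2)) for d in spot_point(n,c) if abs(d["position"][0]-.62)<.07])
print(r.sense()["time_s"])
```

```text
[ 0.627  -0.1276  0.0118] False
[-1.1 -0.8  2. ] [ 0.6278 -0.1195  0.0067]
scene carton [([0.6178, -0.2159, -0.0032], 0.83)]
scene spout_hinge [([0.6221, -0.1717, 0.0144], 0.6), ([0.6379, -0.4479, 0.0043], 0.45)]
scene pull_tab [([0.6299, -0.1088, 0.0283], 0.92)]
scene spout_lip [([0.6255, -0.1063, 0.0495], 0.68), ([0.6247, -0.1696, 0.0136], 0.22)]
top carton [([0.5905, 0.1958, 0.0056], 0.75), ([0.6151, -0.2145, 0.0017], 0.6)]
top spout_hinge [([0.6218, -0.1683, 0.0141], 0.93)]
top pull_tab [([0.6287, -0.1146, 0.0313], 0.62)]
top spout_lip [([0.6259, -0.1097, 0.0438], 0.56)]
wrist carton [([0.6196, -0.2208, 0.0009], 0.83)]
wrist spout_hinge [([0.6208, -0.1744, 0.0118], 0.92), ([0.6373, -0.1989, 0.0262], 0.67)]
wrist pull_tab [([0.6323, -0.1107, 0.0267], 0.97)]
wrist spout_lip [([0.6299, -0.1103, 0.0489], 0.69)]
14.75
```

View pics/scene3.png

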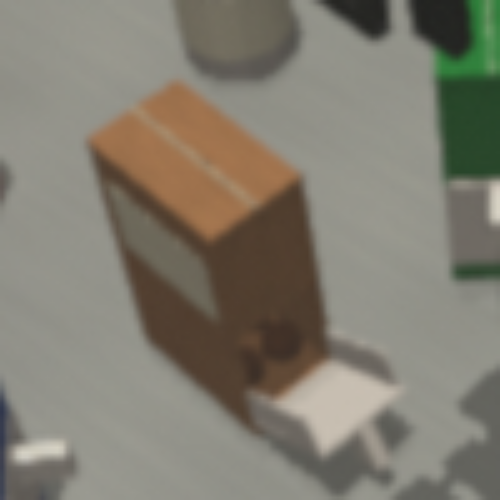

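View pics/top3.png

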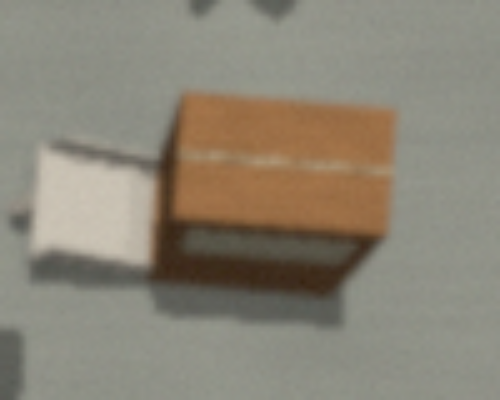

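The flap is fully out: lip minus hinge gives θ≈1.10. The nuts are still inside at scene crop pixel (278,338), and the carton has moved only ~4 mm. Next comes grasp, lift, carry and tip.

Run:
```python
from h import *
s=-1; Y=np.radians(84.3); f,h=axes(Y); C=np.array([.6173,-.220,0]); gz=.135; deg=np.radians
pose=lambda lip,phi: pourpose(lip,Y,deg(phi),s,0,gz)
lip0=C+LIP[0]*f+LIP[1]*Z; LP=PAN-.035*f
p,o=pose(lip0,0)
seq=[(LP+.16*Z,0)]+[(LP+z*Z,a) for z,a in ((.15,10),(.135,20),(.125,26),(.11,32),(.105,38),(.10,44),(.10,50),(.10,56),(.10,62))]
for l,a in seq: assert r.solve_ik(*pose(l,a)) is not None
r.set_gripper(.088)
r.move_ptp(p+.12*Z,o)
print("hit",r.move_l(p,o,.12,contact_N=8))
r.set_gripper(.0,45); st=r.sense(); print("gap",st["finger_gap"],st["grip_force"],np.round(st["contact_force"],1))
r.move_l(p+.113*Z,o,.12); st=r.sense(); print(np.round(st["contact_force"],1),st["finger_gap"])
r.move_l(*pose(*seq[0]),.2)
for i,(l,a) in enumerate(seq[1:]):
    r.move_l(*pose(l,a),.06)
    if i==3-1: r.pause(.3)
r.pause(.8)
for c in("scene","top"):
    sn=vision.snapshot(c); cv2.imwrite(f"pics/{c}4.png",sn["img"][:,:,::-1])
    for n in("carton","spout_lip","nut0_center"):
        print(c,n,[(np.round(d["position"],3).tolist(),round(d["conf"],2)) for d in spot_point(n,c) if d["position"][1]>-.05])
print("lip cmd",seq[-1][0],r.sense()["time_s"],r.sense()["finger_gap"])
cv2.imwrite("pics/both4.png",np.hstack([cv2.imread("pics/scene4.png")[150:370,200:480],cv2.imread("pics/top4.png")[60:280,60:340]]))
```

```text
hit False
gap 0.059652341771085055 44.99548430554569 [-0.8  0.6  1.6]
[-0.  -0.1 -2.8] 0.05976258033222449
scene carton [([0.578, 0.068, 0.175], 0.58)]
scene spout_lip [([0.582, 0.163, 0.105], 0.56)]
scene nut0_center [([0.607, 0.219, 0.017], 0.45)]
top carton [([0.578, 0.073, 0.177], 0.8), ([0.693, 0.239, 0.015], 0.6)]
top spout_lip [([0.582, 0.161, 0.1], 0.42)]
top nut0_center []
lip cmd [0.58652381 0.16167306 0.1       ] 25.7 0.059985252898739516
```

View pics/both4.png

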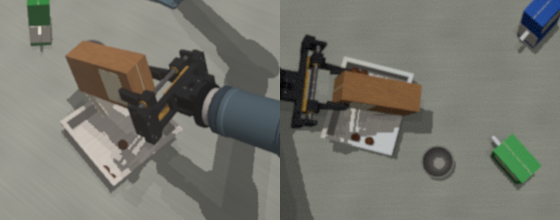

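Nuts are coming out: about three show in the pan at top crop pixels (355,137), (370,141) and (358,72). I'll rock once, then right the carton over the pan edge, back away and count.

Run:
```python
from h import *
s=-1; Y=np.radians(84.3); f,h=axes(Y); gz=.135; deg=np.radians
pose=lambda lip,phi: pourpose(lip,Y,deg(phi),s,0,gz)
LP=PAN-.035*f
for a in (54,64,54,64): r.move_l(*pose(LP+.10*Z,a),.12)
r.pause(.5)
for z,a in ((.11,45),(.12,30),(.14,15),(.16,0)): r.move_l(*pose(LP+z*Z,a),.1)
C=np.array([.6173,-.220,0]); r.move_l(*pose(C+LIP[0]*f+(LIP[1]+.10)*Z,0),.25)
r.pause(.3); print(np.round(r.sense()["contact_force"],2),r.sense()["time_s"])
ims=[]
for c in("scene","top"):
    sn=vision.snapshot(c); ims.append(sn["img"][:,:,::-1])
    print(c,[(np.round(d["position"],3).tolist(),round(d["conf"],2)) for d in spot_point("nut0_center",c)])
    print(c,[(np.round(d["position"],3).tolist(),round(d["conf"],2)) for n in("pan","carton","spout_lip") for d in spot_point(n,c)])
cv2.imwrite("pics/both5.png",np.hstack([cv2.resize(ims[0][210:350,250:390],(400,400)),cv2.resize(ims[1][100:240,80:220],(400,400))]))
```

```text
[-0.18 -0.42 -2.42] 30.9667
scene [([0.604, 0.22, 0.013], 0.67)]
scene [([0.688, 0.223, 0.019], 0.72), ([0.589, 0.193, -0.003], 0.55), ([0.434, -0.403, 0.003], 0.36), ([0.441, -0.172, -0.003], 0.97), ([0.233, -0.284, -0.002], 0.78), ([0.62, -0.22, 0.1], 0.59), ([0.606, 0.217, 0.015], 0.33), ([0.225, -0.233, 0.083], 0.78), ([0.622, -0.107, 0.151], 0.67), ([0.479, -0.139, 0.083], 0.61), ([0.77, -0.215, 0.088], 0.52)]
top [([0.605, 0.219, 0.015], 0.6), ([0.627, -0.11, 0.127], 0.22)]
top [([0.591, 0.197, 0.001], 0.73), ([0.234, -0.285, -0.006], 0.9), ([0.806, -0.248, 0.001], 0.81), ([0.626, -0.106, 0.148], 0.72), ([0.229, -0.23, 0.091], 0.62), ([0.774, -0.213, 0.089], 0.45)]
```

View pics/both5.png

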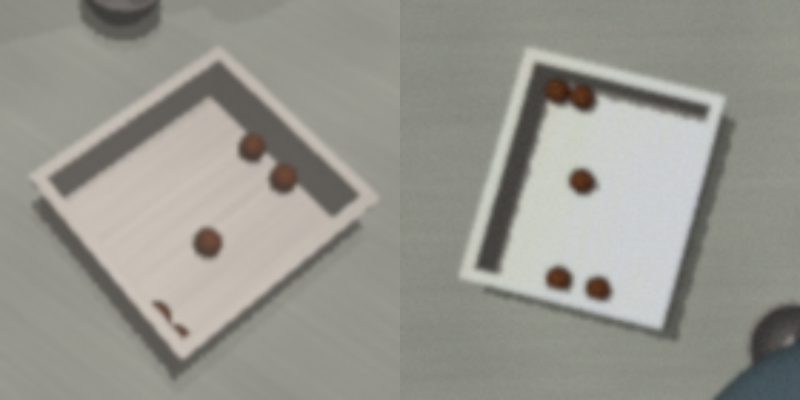

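All five nuts are in the pan (top view pixels (557,90), (582,97), (582,181), (558,278) and (598,288)), and the carton has not slipped in the grip. Setting it down.

Run:
```python
from h import *
s=-1; Y=np.radians(84.3); f,h=axes(Y); C=np.array([.6173,-.220,0])
p,o=pourpose(C+LIP[0]*f+LIP[1]*Z,Y,0,s,0,.135)
r.move_l(p+.015*Z,o,.12)
print("contact",r.move_l(p-.002*Z,o,.02,contact_N=3), np.array(r.sense()["eef_pos"])-p)
r.pause(.3); r.set_gripper(.088); r.pause(.3)
r.move_l(p+.14*Z,o,.12)
r.move_l([.55,-.02,.36],o,.2); r.pause(.5)
ims=[]
for c in("scene","top"):
    sn=vision.snapshot(c); ims.append(sn["img"][:,:,::-1])
    print(c,[(np.round(d["position"],3).tolist(),round(d["conf"],2)) for n in("carton","spout_lip","tin","squeeze_bottle","cup") for d in spot_point(n,c)])
cv2.imwrite("pics/both6.png",np.hstack([cv2.resize(i,None,fx=.78,fy=.78) for i in ims]))
print(r.sense()["time_s"],np.round(r.sense()["contact_force"],1),r.sense()["finger_gap"])
```

```text
contact True [-8.87429834e-05  5.18260842e-05  1.88035597e-04]
scene [([0.444, -0.167, -0.002], 0.79), ([0.231, -0.282, -0.001], 0.71), ([0.618, -0.222, -0.002], 0.66), ([0.808, -0.251, -0.001], 0.59), ([0.687, 0.22, 0.019], 0.43), ([0.623, -0.106, 0.05], 0.72), ([0.772, -0.215, 0.088], 0.7), ([0.606, 0.218, 0.017], 0.7), ([0.226, -0.234, 0.085], 0.64), ([0.478, -0.14, 0.085], 0.53), ([0.431, -0.398, 0.003], 0.9), ([0.448, 0.02, 0.003], 0.75), ([0.622, -0.171, 0.012], 0.54), ([0.639, -0.449, 0.001], 0.5)]
top [([0.806, -0.25, -0.002], 0.88), ([0.442, -0.17, -0.001], 0.76), ([0.616, -0.218, 0.0], 0.58), ([0.233, -0.285, -0.002], 0.58), ([0.231, -0.23, 0.093], 0.71), ([0.627, -0.108, 0.046], 0.64), ([0.482, -0.138, 0.085], 0.63), ([0.771, -0.212, 0.089], 0.47), ([0.431, -0.401, 0.002], 0.9), ([0.638, -0.448, -0.002], 0.78), ([0.441, 0.018, -0.002], 0.45)]
37.9583 [-0.5  0.5 -0.9] 0.08783061716633483
```

View pics/both6.png

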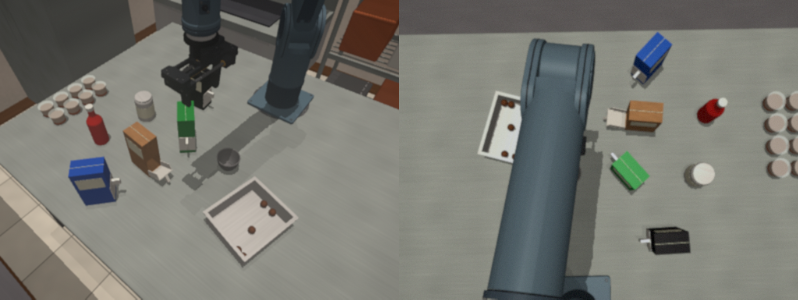

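The carton stands upright at scene pixel (145,148) and the gripper is clear of it. The nuts are in the pan around (255,220), and the tin, bottle and bowl have not moved.

```bash
python3 -c "
from bench import r
print(r.job_done())"
```

```text
the job is handed in; nothing more can be done
None
```

I pulled the spout right out, tipped all five nuts into the pan, stood the carton upright again clear of the pan and released it, left the tin, bottle and bowl where they were, and handed the job in at about 38 s; no verdict came back.

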